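# Stack the drying discs, then crack the dry box's sealed lid and hold it ajar

### The job

The drying discs in the dry box are due for a change: put the larger fresh disc flat in the middle of the round metal plate and the smaller one flat and centred on top of it. Then take the bar handle of the dry box's lid, pull until the sticky seal lets go, and finish while still holding the handle with the lid only slightly open, its front edge about 40 mm up (never anywhere near wide open), so that I can swap the stack in. Leave the tube rack, the power bank and the standing tube where they are.

Things in the scene. Friction and masses are not known exactly. Their poses are not given: they have to be found in the camera images.
- disc_large_center (a point): centre (half-way up) of the larger white perforated drying disc, 62 mm diameter, 14 mm thick, 90 g, loose, lying flat on the desk; z axis = its axis
- disc_large: the same larger disc; origin at the centre of its underside
- disc_small_center (a point): centre (half-way up) of the smaller white perforated drying disc, 46 mm diameter, 14 mm thick, 60 g, loose, lying flat on the desk; z axis = its axis; the two discs may stand in either place
- disc_small: the same smaller disc; origin at the centre of its underside
- plate_top (a point): centre of the top face of the round, flat, rimless aluminium plate, 110 mm diameter, 6 mm thick, fixed to the desk
- dry_box: white tub of the dry box with its grey hinged lid, fixed to the desk, 150 mm (x) by 170 mm (y); origin at the centre of its underside, z up; its front (handle side) faces along its own -x, its hinge is at the back (+x). The rim is 88 mm high, the closed lid's top face 100 mm (102 mm on its slightly raised middle)
- lid_hinge (a point): point on the hinge axis at the middle of the tub's back, 72 mm behind the box's centre and 88 mm up; the axis runs along the box's y
- handle_grip (a point): middle of the lid's handle: a round steel bar 12 mm thick and 72 mm long, along the box's y, that swivels freely about its own length between two end posts 10 mm thick; its centre is 34 mm above the lid's top, 120 mm in front of and 46 mm above the hinge axis when shut; pinch it across (fingers closing along the box's x) from above. As the bar swivels, the fingers can keep their tilt while the lid swings
- lid_handle: that swivelling handle bar (moves with the lid; origin at its middle, as handle_grip; its own turn about its length means nothing)
- lid (a joint): opening angle of the lid in rad, 0 shut, 1.3 wide open; the front edge lies 150 mm from the hinge (0.27 rad = about 40 mm up). The seal sticks: lifting by the bar takes up to about 16 N, most in the first few mm, and it has let go 12 mm up; after that only the lid's weight (0.35 kg in all) is left. If released, the lid falls back to about 12 mm or less
- rack: bystander: empty white foam tube rack 105x105x34 mm, loose, on the near side of the dry box
- bank: bystander: dark power bank 150x66x21 mm, loose, on the near side of the plate
- tube: bystander: red-capped sample tube, 24 mm diameter, 98 mm high, standing loose beyond the plate
Not all that is in view belongs to the job. What is shaped like the disc_large but blue or orange is not meant. Of the things shaped like the part that bears plate_top, the aluminium one is meant.

How it is judged (in metres and radians):
On the way, in this order (a step that is already met when the one before it is completed fails the run):
1. the larger disc lies flat and centred on the plate, let go (horizontal distance between disc_large_center and plate_top below 0.01 m and z of disc_large_center in the frame of plate_top between 0.004 and 0.01 m and angle between disc_large_center's own z axis and vertical below 0.12 rad and contact force between the fingers and disc_large below 0.05 N and linear speed of disc_large below 0.02 m/s), for 0.2 s.
2. the smaller disc lies flat and centred on the larger one, let go (all of step 1 and horizontal distance between disc_small_center and disc_large_center below 0.01 m and z of disc_small_center in the frame of plate_top between 0.018 and 0.024 m and angle between disc_small_center's own z axis and vertical below 0.12 rad and contact force between the fingers and disc_small below 0.05 N and linear speed of disc_small below 0.02 m/s), for 0.2 s.
3. the seal has let go: the lid is held off its seat by the handle (value of joint lid above 0.1 rad and contact force between the fingers and lid_handle above 0.5 N and horizontal distance between disc_large_center and plate_top below 0.01 m and z of disc_large_center in the frame of plate_top between 0.004 and 0.01 m and angle between each of disc_large_center, disc_small_center's own z axis and vertical below 0.12 rad and horizontal distance between disc_small_center and disc_large_center below 0.01 m and z of disc_small_center in the frame of plate_top between 0.018 and 0.024 m), for 0.2 s.
At the end, for the whole second after the job is handed in: The lid is held still by the fingers on its handle at 0.15 to 0.42 rad (front edge about 22 to 61 mm up), nothing else propping it; the larger disc lies flat on the plate within 10 mm of its centre and the smaller one flat on it within 10 mm of the larger's centre, both untouched and at rest (all of step 2 and value of joint lid between 0.15 and 0.42 rad and velocity of joint lid between -0.05 and 0.05 rad/s and contact force between the fingers and lid_handle above 0.5 N and contact force between each of disc_large, disc_small, tube, rack, bank and dry_box below 0.05 N); the arm keeps its last pose, push and grip.
It fails at once if the lid is flung wide open (over 0.65 rad) (value of joint lid above 0.65 rad).
It fails at once if the tube rack, power bank or standing tube is shifted by more than 25 mm or the tube tipped over (distance of any of rack, bank, tube from where it was at the start of the episode above 0.025 m or angle between tube's own z axis and vertical above 0.5 rad).
It also fails if it takes over 61 s, if anything falls off the work surface, if the arm or the gripper's body presses on something with over 40 N, if the wrist force passes 120 N, or if a joint passes its speed limit or range.

### The arm

A 6-joint arm with a two-finger parallel gripper is mounted at the origin on a cart in front of the work surface, level with it; the furniture and walls round the work are solid. World frame = base frame: x ahead of the robot, y to its left, z up, the work surface at z = 0. Lengths are in m, angles in degrees, forces in N, time in s.
With the tool pointing down it reaches from about 0.4 to 0.825 m from the base axis. Payload 7 kg.
Tool frame: the origin (TCP) lies at the very end of the fingers, on their centre line; the grasp point (between the pads) lies 19 mm behind it; z points along the fingers, y is the direction in which the jaws open and shut (so a half turn about z gives the same grasp; the last joint's range is limited). The gripper opens to 88 mm and grips with 3 to 60 N. Pads are 19 mm wide; open, the fingers measure 130 mm over their backs; the gripper's body (78 mm by 193 mm) begins 47 mm behind the grasp point.
Start: joints at [-60.155, 20.546, 0.682, 0, -70.136, -16.507], TCP at [0.156, -0.657, 0.227] pointing down, gripper open.
Joint ranges: [-176.03, 176.03], [-82.01, 121.73], [-58.28, 71.71], [-173.87, 95.51], [-174.79, -0.11], [-173.66, 173.66]. Speed limits (degrees/s): [136.94, 136.94, 172.46, 180, 180, 180].

### API

Orientations are given as [roll, pitch, yaw] about the fixed x, y, z axes, in that order (R = Rz(yaw) Ry(pitch) Rx(roll)).
In Python, from plant import telemetry, optics, ctrl gives the robot as it stands.
- The arm moves only by the tool servo_tool, never from a script. Its argument "rows" is a list of rows, each a list of 3 entries, a list of its own where there are three numbers: the shift along the tool's x, y, z in m, then the turn, a rotation vector about the tool's x, y, z in units of 6 degrees (1.0 is 6 degrees), then the closure, from 0 (fully open) to 1 (shut). A call has 1 to 20 rows; each row shifts and turns the commanded pose from where the row before left it, along the tool's axes as they then stand; what a row does not reach is not made up. A row lasts 1/12 s, in which the tool goes at most 41.7 mm and 7.16 degrees, less where a joint would pass 70% of its speed; a pose out of reach is approached as far as the arm can. A call is refused whole if a number of a shift passes 0.0417 or a number of a turn 1, either way. A call with a gripper value outside its range is refused whole. The fingers move at their own pace and stop on an object; the grip force is fixed at half the most. Time passes only in rows, so rows that do not move let the fingers close. It gives the time, the measured TCP pose, the force and the opening at its end, in the units of the state.
- telemetry.get_obs(): the state, without advancing time (a new reading comes with each control period).
- optics.snapshot(name): name is "scene" or "top"; returns the picture (400x640x3 uint8, red, green, blue); there is no depth.
- optics.camera_info(name): a dict with "mtx" (3x3 intrinsics, pixels), "D" ([k1, k2, p1, p2, k3] as OpenCV has them; the pictures are not rectified), "rvec" (rotation vector, rad) and "tvec" (3), from world to camera coordinates, as OpenCV has them. Camera axes: x right, y down, z forward; pixel columns grow to the right and rows downward; lengths in m; the calibration is good to about 2 mm. A picture is of the moment at which its call begins. camera_info takes no time and is no camera call.
- ctrl.close_job(): hands the job in, once; it reports no verdict.
The state is a dict: "clock": time; "joint_pos": joint angles; "qvel": joint speeds; "tau": joint torques, N m; "tool_pos": TCP position; "orientation": TCP orientation; "force": force on the tool from outside, world axes, zero at the start; "moment": the same for the moment, N m; "opening": finger opening in m.
Only numpy, scipy, OpenCV 4.12 (cv2) and the standard library are available. Lean on these libraries where they do the work, as an engineer would, in place of code of your own. Each camera call takes 0.05 s, during which the arm holds its last target.

## Working session

There is one attempt and no reset: what is moved stays moved. The work goes in short steps, Python scripts to look and compute and a tool call to move; the robot and the scene stay as the last step left them, time stands still between calls to the robot, and variables do not carry over. Pictures are saved under pics/ and viewed, and the job is handed in when it is done.

Besides the shell and the picture viewer there is one more tool, called after "Emit:" as name([rows], argument=value, ...), one row to a line, values as JSON. servo_tool: Moves the arm, as the interface text tells. Its arguments: {"type":"object","properties":{"rows":{"type":"array"}},"required":["rows"]}

```bash
ls; mkdir -p pics; python3 - <<'E'
from plant import telemetry, optics, ctrl
import cv2
print(telemetry.get_obs())
for n in ("scene","top"):
    print(n,optics.camera_info(n))
    cv2.imwrite(f"pics/{n}0.png",optics.snapshot(n)[:,:,::-1])
E
```

```text
pics
{'clock': 0.0, 'joint_pos': array([-6.01540136e+01,  2.05918801e+01,  6.31240199e-01, -1.89657625e-02,
       -7.01351489e+01, -1.65073327e+01]), 'qvel': array([-0.02225269, -0.05219896, -0.03332309,  0.04803212,  0.017801  ,
       -0.07184589]), 'tau': array([ 1.81842082e-03, -5.82716811e+01,  2.93071175e+01,  6.99735090e+00,
        6.83311999e-03, -1.44059295e-04]), 'tool_pos': array([ 0.15557702, -0.65630715,  0.22560205]), 'orientation': array([ 1.79903093e+02, -1.01258200e-02, -1.66667797e+02]), 'force': array([ 0.6654621 ,  0.31734463, -0.3930116 ]), 'moment': array([-0.02795754, -0.01021776,  0.00633147]), 'opening': 0.08756758498887351}
scene {'mtx': array([[374.15524599,   0.        , 313.63483056],
       [  0.        , 374.15524599, 204.56385072],
       [  0.        ,   0.        ,   1.        ]]), 'D': array([-0.04904653,  0.        ,  0.        ,  0.        ,  0.        ]), 'rvec': array([ 0.7915377 , -2.67615039,  0.99676902]), 'tvec': array([0.37209812, 0.34733314, 0.88125278])}
top {'mtx': array([[471.54459399,   0.        , 313.49449437],
       [  0.        , 471.54459399, 198.07446881],
       [  0.        ,   0.        ,   1.        ]]), 'D': array([-0.01695565,  0.        ,  0.        ,  0.        ,  0.        ]), 'rvec': array([ 2.13982718, -2.13891599,  0.14058025]), 'tvec': array([-0.07160333,  0.52012852,  1.17404094])}
```

View pics/scene0.png

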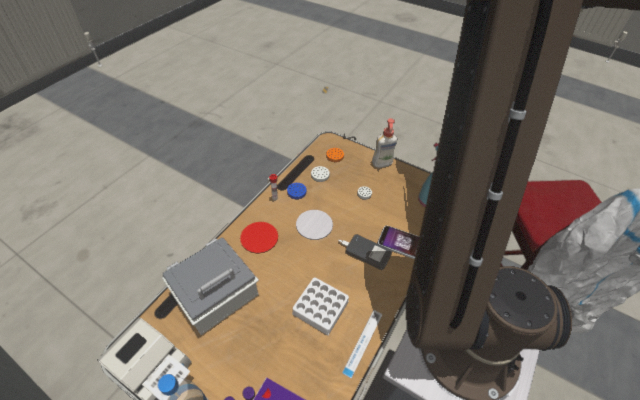

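View pics/top0.png

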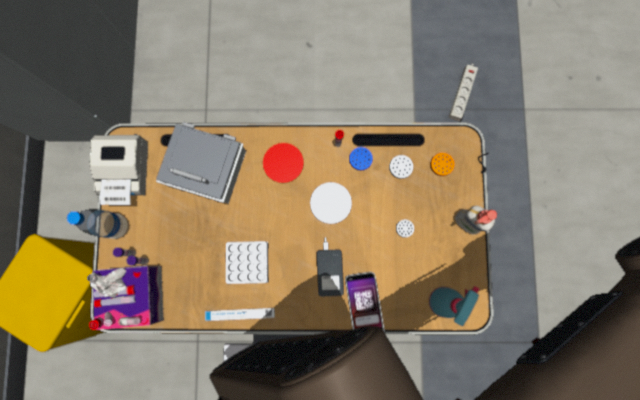

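The top view shows:
- White discs at (401,167) (larger) and (405,228) (smaller). The blue (360,159) and orange (442,164) ones are decoys.
- The light plate at (331,203). The red one at (283,162) is a decoy.
- The dry box at about (200,162), with its handle at (189,176).
- The rack at (247,262), the bank at (329,272) and the tube at (339,135).

Next I'll measure and take enlarged crops.

```bash
cat > h.py <<'E'
import numpy as np, cv2
from plant import telemetry, optics, ctrl
def ray(n,uv):
    c=optics.camera_info(n);R=cv2.Rodrigues(c['rvec'])[0];t=c['tvec']
    p=cv2.undistortPoints(np.array(uv,float).reshape(-1,1,2),c['mtx'],c['D']).reshape(-1,2)
    d=np.c_[p,np.ones(len(p))]@R
    return -R.T@t,d
def onz(n,uv,z):
    o,d=ray(n,uv); return o+d*((z-o[2])/d[:,2])[:,None]
def proj(n,P):
    c=optics.camera_info(n)
    return cv2.projectPoints(np.array(P,float).reshape(-1,1,3),c['rvec'],c['tvec'],c['mtx'],c['D'])[0].reshape(-1,2)
E
python3 - <<'E'
from h import *
im=cv2.imread('pics/top0.png');sc=cv2.imread('pics/scene0.png')
hsv=cv2.cvtColor(im,cv2.COLOR_BGR2HSV)
m=((hsv[...,1]<60)&(hsv[...,2]>110)).astype(np.uint8)
m=cv2.morphologyEx(m,cv2.MORPH_CLOSE,np.ones((3,3)))
n,l,s,c=cv2.connectedComponentsWithStats(m)
for i in range(1,n):
    if 150<s[i,4]<6000 and 120<c[i][1]<335 and 90<c[i][0]<490:
        cn=max(cv2.findContours((l==i).astype(np.uint8),0,1)[0],key=cv2.contourArea)
        e=cv2.fitEllipse(cn); print(c[i].round(1),s[i],'ell',np.round(e[0],1),np.round(e[1],1), onz('top',[e[0]],.014).round(4),onz('top',[e[0]],.006).round(4))
a=cv2.resize(im[120:250,300:470],None,fx=4.5,fy=4.5,interpolation=cv2.INTER_CUBIC);cv2.imwrite('pics/c1.png',a)
a=cv2.resize(im[110:220,145:260],None,fx=5,fy=5,interpolation=cv2.INTER_CUBIC);cv2.imwrite('pics/c2.png',a)
a=cv2.resize(sc[140:340,150:420],None,fx=2.9,fy=2.9,interpolation=cv2.INTER_CUBIC);cv2.imwrite('pics/c3.png',a)
E
```

```text
[400.9 166.3] [389 155  24  24 450] ell [400.9 166.3] [22.9 23.2] [[ 0.6082 -0.3016  0.014 ]] [[ 0.6099 -0.303   0.006 ]]
[330.5 202.6] [ 310  182   42   42 1382] ell [330.5 202.6] [41.  41.1] [[ 0.5116 -0.1154  0.014 ]] [[ 0.5127 -0.1156  0.006 ]]
[ 92.9 221.7] [ 86 213  15  20 170] ell [ 92.9 222.4] [13.7 16.9] [[0.4594 0.5083 0.014 ]] [[0.4602 0.5122 0.006 ]]
[404.6 227.9] [396 219  18  18 256] ell [404.6 227.9] [16.9 17.4] [[ 0.4454 -0.3071  0.014 ]] [[ 0.4461 -0.3086  0.006 ]]
[246.5 262.2] [ 226  241   42   43 1766] ell [246.5 262.1] [47.5 48.8] [[0.357  0.1012 0.014 ]] [[0.3571 0.1024 0.006 ]]
[332.3 282. ] [323 274  18  16 202] ell [332.4 282.1] [14.2 19.1] [[ 0.3069 -0.1196  0.014 ]] [[ 0.3066 -0.1198  0.006 ]]
[363.  299.7] [354 290  19  20 299] ell [363.  299.6] [17.9 20.3] [[ 0.2631 -0.197   0.014 ]] [[ 0.2626 -0.1977  0.006 ]]
[240.  313.9] [205 308  70  13 619] ell [238.  314.1] [10.4 85.1] [[0.2261 0.1202 0.014 ]] [[0.2253 0.1216 0.006 ]]
```

View pics/c1.png

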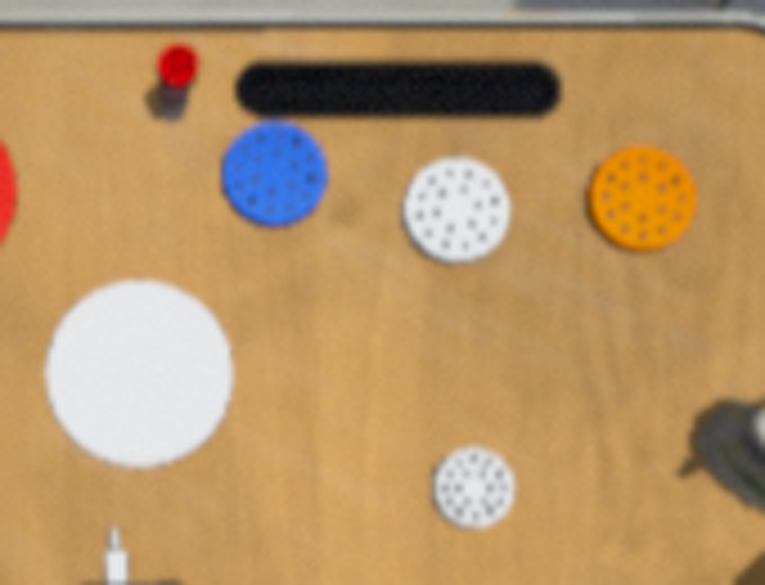

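View pics/c2.png

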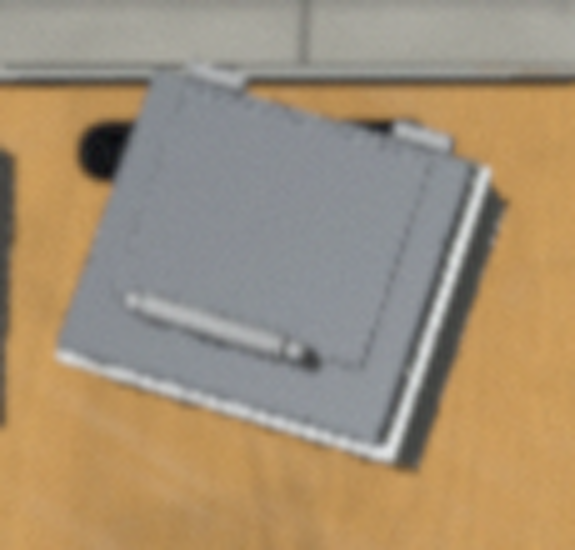

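View pics/c3.png

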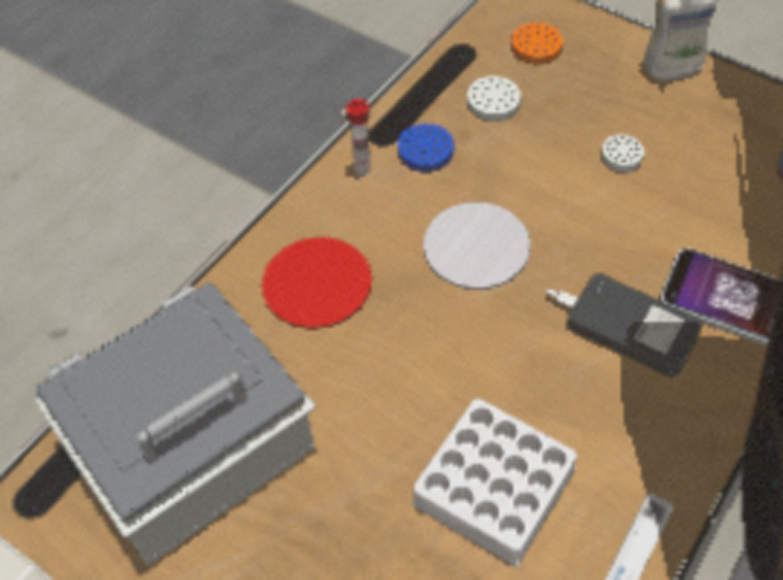

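```bash
python3 - <<'E'
from h import *
f=lambda p:np.array(p)/5+[145,110]
g=lambda p:np.array(p)/2.9+[150,140]
print('handle top',onz('top',f([[133,300],[300,350],[216,325]]),.138).round(4))
print('handle scene',onz('scene',g([[148,437],[237,384],[192.5,410]]),.134).round(4))
q=onz('top',f([[155,72],[482,165],[383,442],[60,352]]),.1);print('lid corners',q.round(4),np.linalg.norm(q-np.roll(q,1,0),axis=1))
print('mean',q.mean(0))
for a,b in ((1,0),(2,3)):
    d=q[b]-q[a];print('y dir',np.degrees(np.arctan2(d[1],d[0]))-90)
for a,b in ((0,3),(1,2)):
    d=q[a]-q[b];print('x dir',np.degrees(np.arctan2(d[1],d[0])))
print('discs scene',onz('scene',g([[494,97],[622,152],[476,245]]),.014).round(4))
print('tube',onz('top',[[339.5,134]],.098).round(3))
E
```

```text
handle top [[0.5734 0.2662 0.138 ]
 [0.549  0.1851 0.138 ]
 [0.5612 0.2258 0.138 ]]
handle scene [[0.57   0.2675 0.134 ]
 [0.5435 0.1944 0.134 ]
 [0.5572 0.2312 0.134 ]]
lid corners [[0.6979 0.2728 0.1   ]
 [0.6494 0.107  0.1   ]
 [0.5103 0.1522 0.1   ]
 [0.5553 0.3135 0.1   ]] [0.14835023 0.17267339 0.14621216 0.16743777]
mean [0.60320924 0.2113896  0.1       ]
y dir -16.317165977787553
y dir -15.564875852886388
x dir -15.95142505399602
x dir -18.003649450165327
discs scene [[ 0.6049 -0.2965  0.014 ]
 [ 0.4429 -0.3018  0.014 ]
 [ 0.5076 -0.1056  0.014 ]]
tube [[ 0.672 -0.137  0.098]]
```

Plate = (331,203): it is the brushed, bare-metal one, and the red one doesn't fit. Large disc = the white one at (401,167), about 62 mm. Small disc = (405,228), about 46 mm. The crops confirm this. The box yaw is about -16.5°, so I'll use tool yaw -106.5° throughout. First I'll rise and turn.

Emit:
servo_tool([
  [[0,0,-0.0105],[0,0,-1],0],
  [[0,0,-0.0105],[0,0,-1],0],
  [[0,0,-0.0105],[0,0,-1],0],
  [[0,0,-0.0105],[0,0,-1],0],
  [[0,0,-0.0105],[0,0,-1],0],
  [[0,0,-0.0105],[0,0,-1],0],
  [[0,0,-0.0105],[0,0,-1],0],
  [[0,0,-0.0105],[0,0,-1],0],
  [[0,0,-0.0105],[0,0,-1],0],
  [[0,0,-0.0105],[0,0,-1],0],
])

```text
clock: 0.93
tool_pos: [0.1557, -0.6565, 0.3315]
orientation: [180.0, 0.0, -106.4]
force: [0.4, -1.5, -0.5]
opening: 0.0878
```

```bash
cat >> h.py <<'E'
from scipy.spatial.transform import Rotation as Ro
def to(x,y,z,yaw=-106.5):
    o=telemetry.get_obs();R=Ro.from_euler('xyz',o['orientation'],degrees=True)
    G=Ro.from_euler('xyz',[180,0,yaw],degrees=True)
    print('clk',o['clock'],'pos',o['tool_pos'].round(4),'rpy',o['orientation'].round(2),'open',round(o['opening'],4),'F',o['force'].round(1))
    print('shift',R.inv().apply(np.array([x,y,z])-o['tool_pos']).round(4),'turn',np.degrees((R.inv()*G).as_rotvec()).round(2)/6)
E
python3 -c "
from h import *
to(.6075,-.300,.20)"
```

```text
clk 0.9333 pos [ 0.1557 -0.6565  0.3315] rpy [ 1.7997e+02  5.0000e-02 -1.0637e+02] open 0.0878 F [ 0.4 -1.5 -0.5]
shift [-0.4693 -0.3331  0.1317] turn [0.005      0.00833333 0.02166667]
```

Emit:
servo_tool([
  [[-0.026,-0.0185,0],[0,0,0],0],
  [[-0.026,-0.0185,0],[0,0,0],0],
  [[-0.026,-0.0185,0],[0,0,0],0],
  [[-0.026,-0.0185,0],[0,0,0],0],
  [[-0.026,-0.0185,0],[0,0,0],0],
  [[-0.026,-0.0185,0],[0,0,0],0],
  [[-0.026,-0.0185,0],[0,0,0],0],
  [[-0.026,-0.0185,0],[0,0,0],0],
  [[-0.026,-0.0185,0.01],[0,0,0],0],
  [[-0.026,-0.0185,0.015],[0,0,0],0],
  [[-0.026,-0.0185,0.02],[0,0,0],0],
  [[-0.026,-0.0185,0.02],[0,0,0],0],
  [[-0.026,-0.0185,0.02],[0,0,0],0],
  [[-0.026,-0.0185,0.02],[0,0,0],0],
  [[-0.026,-0.0185,0.02],[0,0,0],0],
  [[-0.026,-0.0185,0.02],[0,0,0],0],
  [[-0.026,-0.0185,0.02],[0,0,0],0],
  [[-0.026,-0.0185,0.02],[0,0,0],0],
  [[0,0,0.035],[0,0,0],0],
  [[0,0,0.035],[0,0,0],0],
])

```text
clock: 2.6
tool_pos: [0.6108, -0.3024, 0.0755]
orientation: [-179.9, 0.0, -106.5]
force: [0.0, -0.6, -1.9]
opening: 0.0874
```

```bash
python3 -c "
from h import *
to(.6075,-.300,.004)
for n in ('scene','top'):
    im=optics.snapshot(n)[:,:,::-1]
    o=telemetry.get_obs();T=o['tool_pos'];R=Ro.from_euler('xyz',o['orientation'],degrees=True)
    u=proj(n,[T,T+R.apply([0,.044,0]),T-R.apply([0,.044,0])]);print(n,u.round(1))
    c=u[0].astype(int);x0=max(0,c[0]-70);y0=max(0,c[1]-60);print(x0,y0)
    cv2.imwrite('pics/%s1.png'%n,cv2.resize(im[y0:y0+120,x0:x0+140],None,fx=5,fy=5,interpolation=2))
"
```

```text
clk 2.6 pos [ 0.6108 -0.3024  0.0755] rpy [-1.7991e+02  1.0000e-02 -1.0651e+02] open 0.0874 F [ 0.  -0.6 -1.9]
shift [-0.0013  0.004   0.0715] turn [-0.015       0.00166667 -0.00166667]
scene [[321.5 160.8]
 [330.7 168. ]
 [312.6 153.9]]
251 100
top [[404.8 163. ]
 [400.2 179.4]
 [409.2 146.7]]
334 102
```

View pics/scene1.png

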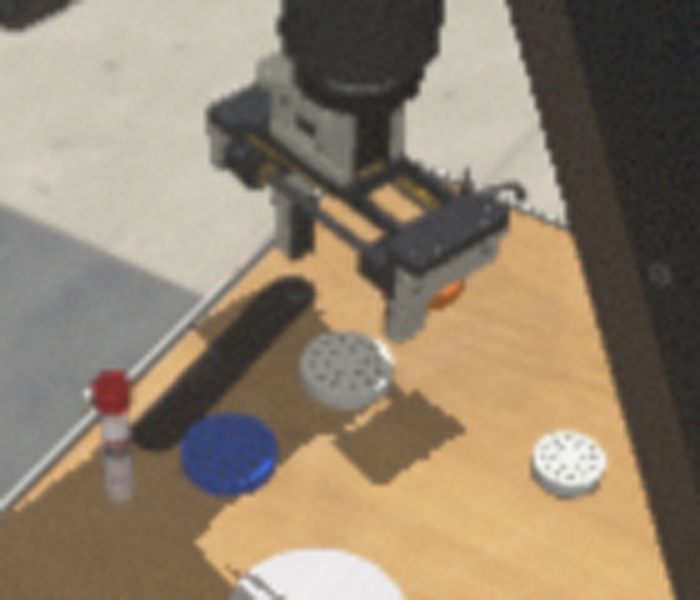

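View pics/top1.png

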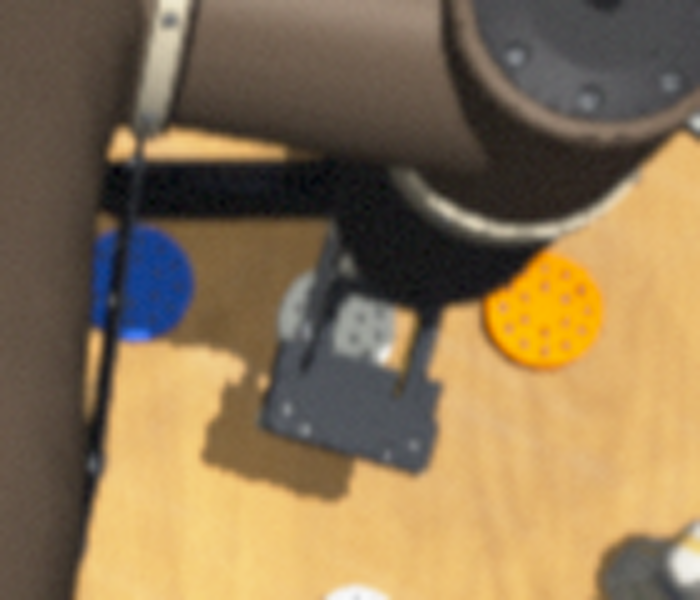

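Emit:
servo_tool([
  [[0,0.001,0.015],[0,0,0],0],
  [[0,0.001,0.015],[0,0,0],0],
  [[0,0.001,0.015],[0,0,0],0],
  [[0,0,0.012],[0,0,0],0],
  [[0,0,0.008],[0,0,0],0],
  [[0,0,0.004],[0,0,0],0],
  [[0,0,0],[0,0,0],0],
  [[0,0,0],[0,0,0],0],
])

```text
clock: 3.37
tool_pos: [0.6064, -0.3033, 0.0083]
orientation: [-180.0, -0.0, -106.7]
force: [-0.1, 0.2, 0.1]
opening: 0.088
```

```bash
python3 -c "
from h import *
to(.608,-.301,.004)
n='scene'
im=optics.snapshot(n)[:,:,::-1]
cv2.imwrite('pics/%s2.png'%n,cv2.resize(im[130:210,270:370],None,fx=7,fy=7,interpolation=2))
o=telemetry.get_obs();T=o['tool_pos'];R=Ro.from_euler('xyz',o['orientation'],degrees=True)
print((7*(proj(n,[T,T+R.apply([0,.044,0]),T-R.apply([0,.044,0])])-[270,130])).round())
"
```

```text
clk 3.3667 pos [ 0.6064 -0.3033  0.0083] rpy [-1.7996e+02 -1.0000e-02 -1.0666e+02] open 0.088 F [-0.1  0.2  0.1]
shift [-0.0027 -0.0008  0.0043] turn [-0.00666667 -0.00166667 -0.02666667]
[[357. 302.]
 [419. 353.]
 [296. 253.]]
```

View pics/scene2.png

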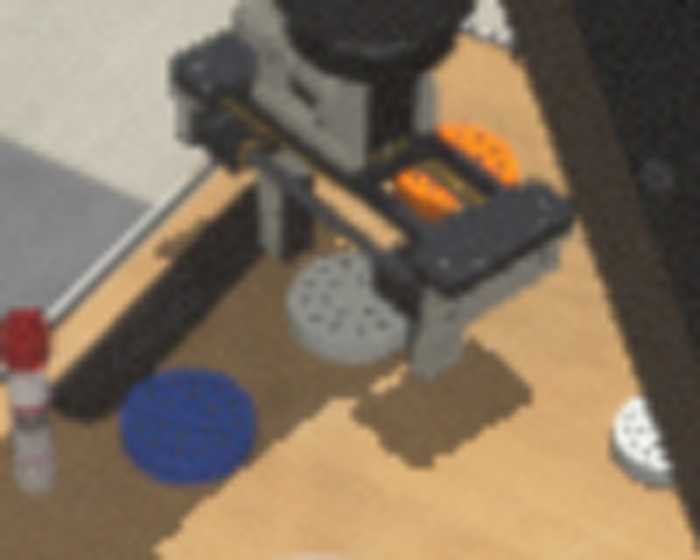

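The fingers straddle the disc, centred within about 2 mm (disc at crop (350,303), finger midpoint about (353,307)). I'll lower and close.

Emit:
servo_tool([
  [[-0.001,0,0.0025],[0,0,0],0],
  [[-0.001,0,0.002],[0,0,0],0],
  [[0,0,0],[0,0,0],0.5],
  [[0,0,0],[0,0,0],1],
  [[0,0,0],[0,0,0],1],
  [[0,0,0],[0,0,0],1],
  [[0,0,0],[0,0,0],1],
  [[0,0,0],[0,0,0],1],
  [[0,0,0],[0,0,0],1],
])

```text
clock: 4.17
tool_pos: [0.6067, -0.3011, 0.0032]
orientation: [-180.0, -0.0, -106.7]
force: [0.8, -0.3, 0.8]
opening: 0.0614
```

Emit:
servo_tool([
  [[0,0,-0.004],[0,0,0],1],
  [[0,0,-0.01],[0,0,0],1],
  [[0,0,-0.015],[0,0,0],1],
  [[0,0,-0.015],[0,0,0],1],
  [[-0.006,0.006,-0.015],[0,0,0],1],
  [[-0.013,0.012,-0.006],[0,0,0],1],
  [[-0.018,0.018,0],[0,0,0],1],
  [[-0.02,0.019,0],[0,0,0],1],
  [[-0.02,0.019,0],[0,0,0],1],
  [[-0.02,0.019,0],[0,0,0],1],
  [[-0.02,0.019,0],[0,0,0],1],
  [[-0.018,0.018,0],[0,0,0],1],
  [[-0.011,0.01,0],[0,0,0],1],
  [[-0.005,0.004,0],[0,0,0],1],
  [[0,0,0],[0,0,0],1],
  [[0,0,0],[0,0,0],1],
  [[0,0,0],[0,0,0],1],
])

```text
clock: 5.58
tool_pos: [0.5126, -0.1157, 0.0684]
orientation: [-180.0, 0.0, -106.7]
force: [1.2, -0.1, -1.6]
opening: 0.061
```

```bash
python3 -c "
from h import *
to(.5115,-.115,.01)
for n in ('scene','top'):
    im=optics.snapshot(n)[:,:,::-1]
    o=telemetry.get_obs();T=o['tool_pos'];R=Ro.from_euler('xyz',o['orientation'],degrees=True)
    u=proj(n,[T,T+R.apply([0,.044,0]),T-R.apply([0,.044,0])])
    c=u[0].astype(int);x0=max(0,c[0]-50);y0=max(0,c[1]-45);print(n,x0,y0,(7*(u-[x0,y0])).round())
    cv2.imwrite('pics/%s3.png'%n,cv2.resize(im[y0:y0+85,x0:x0+100],None,fx=7,fy=7,interpolation=2))
"
```

```text
clk 5.5833 pos [ 0.5126 -0.1157  0.0684] rpy [-179.96    0.   -106.68] open 0.061 F [ 1.2 -0.1 -1.6]
shift [-0.0004  0.0013  0.0584] turn [-0.00666667  0.         -0.03      ]
scene 265 164 [[350. 320.]
 [422. 385.]
 [281. 258.]]
top 281 154 [[351. 318.]
 [316. 435.]
 [386. 202.]]
```

View pics/scene3.png

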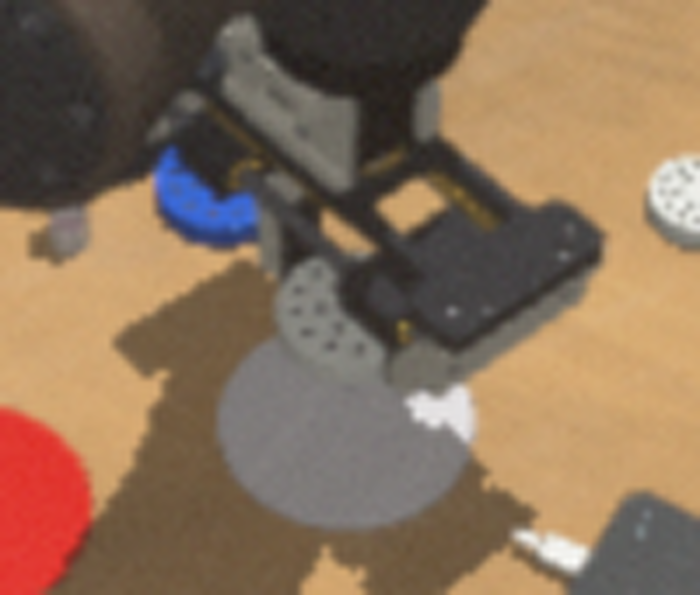

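View pics/top3.png

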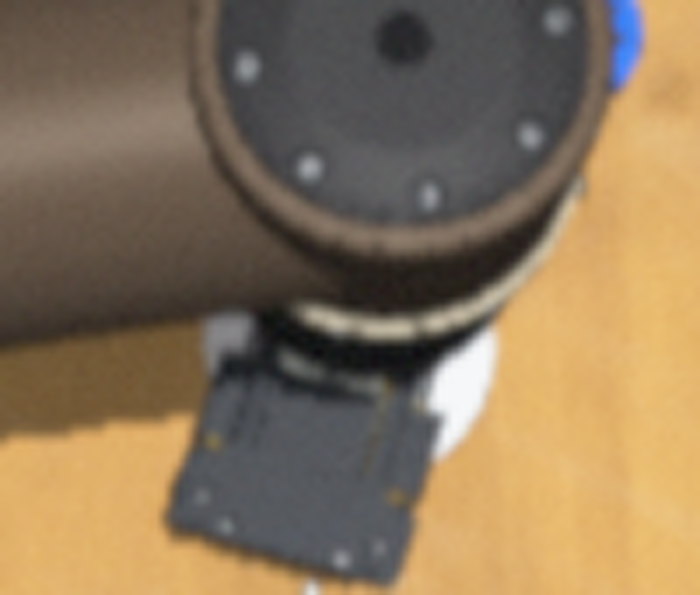

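Emit:
servo_tool([
  [[0,0.001,0.01],[0,0,0],1],
  [[0,0,0.015],[0,0,0],1],
  [[0,0,0.012],[0,0,0],1],
  [[0,0,0.009],[0,0,0],1],
  [[0,0,0.004],[0,0,0],1],
  [[0,0,0],[0,0,0],1],
  [[0,0,0],[0,0,0],1],
  [[0,0,0],[0,0,0],1],
])

```text
clock: 6.35
tool_pos: [0.5115, -0.1149, 0.0185]
orientation: [-180.0, 0.0, -106.7]
force: [-0.2, -0.1, -1.2]
opening: 0.061
```

```bash
python3 -c "
from h import *
to(.5115,-.115,.01)
n='scene'
im=optics.snapshot(n)[:,:,::-1].copy()
o=telemetry.get_obs();T=o['tool_pos']
a=np.linspace(0,6.283,60)
c=lambda z,r:np.c_[T[0]+r*np.cos(a),T[1]+r*np.sin(a),0*a+z]
big=cv2.resize(im[175:275,260:370],None,fx=7,fy=7,interpolation=2)
b2=big.copy()
for z,r,col in ((T[2]+.011,.031,(0,255,0)),(.006,.055,(0,0,255))):
    cv2.polylines(b2,[(7*(proj(n,c(z,r))-[260,175]+.5)).astype(int)],True,col,1)
cv2.imwrite('pics/s4.png',big[:595]);cv2.imwrite('pics/s4b.png',b2[:595])
"
```

```text
clk 6.35 pos [ 0.5115 -0.1149  0.0185] rpy [-1.7996e+02  1.0000e-02 -1.0666e+02] open 0.061 F [-0.2 -0.1 -1.2]
shift [ 0.0001 -0.      0.0085] turn [-0.00666667  0.00166667 -0.02666667]
```

View pics/s4b.png

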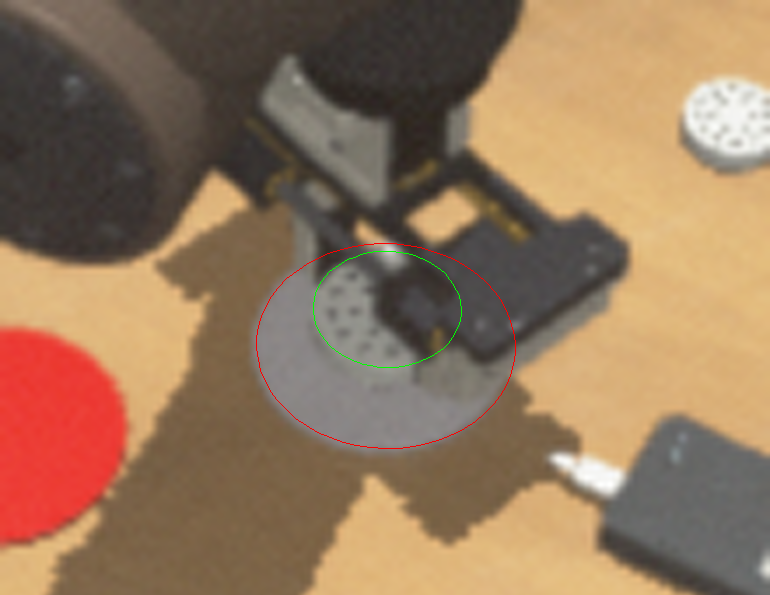

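Both overlays match: the disc and the plate outlines sit within about 1 px of the predicted circles. I'll lower and release.

Emit:
servo_tool([
  [[0,0,0.004],[0,0,0],1],
  [[0,0,0.003],[0,0,0],1],
  [[0,0,0.002],[0,0,0],1],
  [[0,0,0],[0,0,0],1],
  [[0,0,0],[0,0,0],1],
  [[0,0,0],[0,0,0],0.4],
  [[0,0,0],[0,0,0],0],
  [[0,0,0],[0,0,0],0],
  [[0,0,0],[0,0,0],0],
  [[0,0,0],[0,0,0],0],
])

```text
clock: 7.23
tool_pos: [0.5111, -0.1149, 0.009]
orientation: [-180.0, 0.0, -106.7]
force: [0.3, 0.6, 0.8]
opening: 0.0826
```

Emit:
servo_tool([
  [[0,0,0],[0,0,0],0],
  [[0,0,-0.01],[0,0,0],0],
  [[0,0,-0.02],[0,0,0],0],
  [[0,0,-0.02],[0,0,0],0],
  [[0.008,0,-0.015],[0,0,0],0],
  [[0.02,0.001,0],[0,0,0],0],
  [[0.03,0.001,0],[0,0,0],0],
  [[0.03,0.001,0],[0,0,0],0],
  [[0.03,0.001,0],[0,0,0],0],
  [[0.03,0.001,0],[0,0,0],0],
  [[0.027,0.001,0],[0,0,0],0],
  [[0.018,0.001,0],[0,0,0],0],
  [[0.008,0.001,0],[0,0,0],0],
  [[0,0,0.015],[0,0,0],0],
  [[0,0,0.015],[0,0,0],0],
  [[0,0,0],[0,0,0],0],
  [[0,0,0],[0,0,0],0],
])

```text
clock: 8.65
tool_pos: [0.4454, -0.3048, 0.0441]
orientation: [179.9, -0.0, -106.6]
force: [0.2, 1.0, 0.9]
opening: 0.0875
```

```bash
cat > look.py <<'E'
from h import *
import sys
# name cx cy ; circles drawn x y z r
def look(n,fn,x0,y0,w,h,f,circ):
    im=optics.snapshot(n)[:,:,::-1].copy()
    big=cv2.resize(im[y0:y0+h,x0:x0+w],None,fx=f,fy=f,interpolation=2)
    a=np.linspace(0,6.283,60)
    for x,y,z,r in circ:
        cv2.polylines(big,[(f*(proj(n,np.c_[x+r*np.cos(a),y+r*np.sin(a),0*a+z])-[x0,y0]+.5)).astype(int)],True,(0,255,0),1)
    cv2.imwrite(fn,big)
E
python3 -c "
from look import *
to(.445,-.305,.0035)
look('scene','pics/s5.png',270,140,130,100,6,[(.5111,-.1149,.02,.031),(.445,-.305,.014,.023)])
look('top','pics/t5.png',280,150,160,100,5,[(.5111,-.1149,.02,.031),(.445,-.305,.014,.023)])
"
```

```text
clk 8.65 pos [ 0.4454 -0.3048  0.0441] rpy [ 1.7992e+02 -1.0000e-02 -1.0665e+02] open 0.0875 F [0.2 1.  0.9]
shift [0.0003 0.0002 0.0406] turn [ 0.01333333 -0.00166667 -0.025     ]
```

View pics/s5.png

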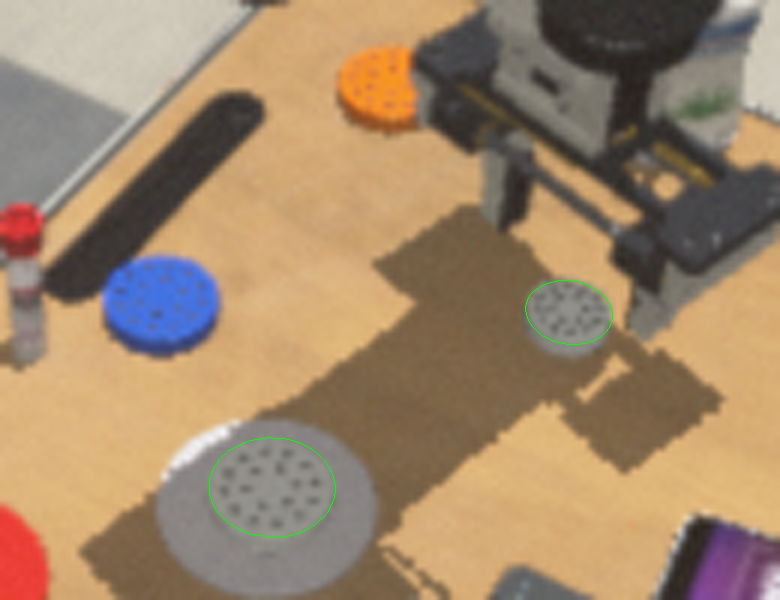

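View pics/t5.png

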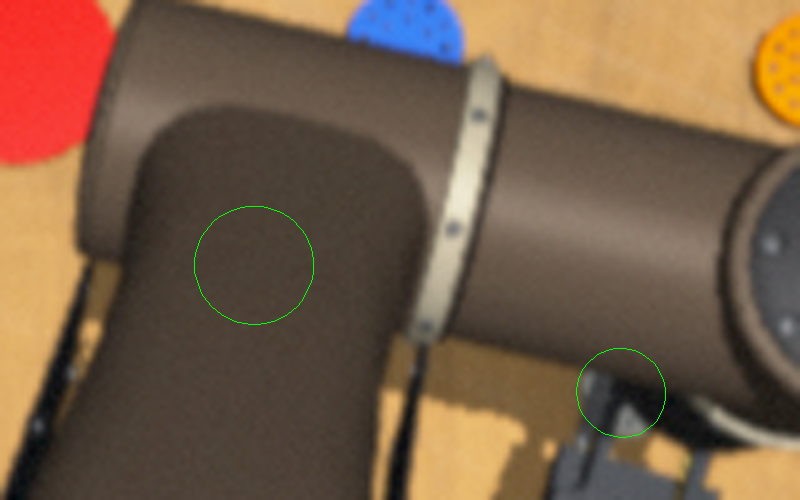

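The large disc lies flat and centred on the plate (crop (272,487)), matching the prediction. The small disc at (569,312) also matches. I'll grasp it.

Emit:
servo_tool([
  [[0,0,0.01],[0,0,0],0],
  [[0,0,0.013],[0,0,0],0],
  [[0,0,0.01],[0,0,0],0],
  [[0,0,0.006],[0,0,0],0],
  [[0,0,0.0015],[0,0,0],0],
  [[0,0,0],[0,0,0],0],
  [[0,0,0],[0,0,0],0.5],
  [[0,0,0],[0,0,0],1],
  [[0,0,0],[0,0,0],1],
  [[0,0,0],[0,0,0],1],
  [[0,0,0],[0,0,0],1],
  [[0,0,0],[0,0,0],1],
  [[0,0,0],[0,0,0],1],
  [[0,0,0],[0,0,0],1],
])

```text
clock: 9.92
tool_pos: [0.4457, -0.3051, 0.0037]
orientation: [-180.0, 0.0, -106.7]
force: [-0.6, 0.4, 2.0]
opening: 0.0448
```

Emit:
servo_tool([
  [[0,0,-0.004],[0,0,0],1],
  [[0,0,-0.012],[0,0,0],1],
  [[0,0,-0.02],[0,0,0],1],
  [[0,0,-0.02],[0,0,0],1],
  [[-0.008,0,-0.009],[0,0,0],1],
  [[-0.018,-0.001,0],[0,0,0],1],
  [[-0.026,-0.001,0],[0,0,0],1],
  [[-0.026,-0.001,0],[0,0,0],1],
  [[-0.026,-0.001,0],[0,0,0],1],
  [[-0.026,-0.001,0],[0,0,0],1],
  [[-0.026,-0.001,0],[0,0,0],1],
  [[-0.022,-0.001,0],[0,0,0],1],
  [[-0.015,-0.001,0],[0,0,0],1],
  [[-0.008,0,0],[0,0,0],1],
  [[0,0,0.01],[0,0,0],1],
  [[0,0,0.015],[0,0,0],1],
  [[0,0,0.006],[0,0,0],1],
  [[0,0,0],[0,0,0],1],
  [[0,0,0],[0,0,0],1],
  [[0,0,0],[0,0,0],1],
])

```text
clock: 11.58
tool_pos: [0.511, -0.1154, 0.0378]
orientation: [-180.0, -0.0, -106.7]
force: [-0.1, 0.0, -0.0]
opening: 0.045
```

```bash
python3 -c "
from look import *
to(.5111,-.1149,.0238)
T=telemetry.get_obs()['tool_pos']
look('scene','pics/s6.png',260,170,110,85,7,[(.5111,-.1149,.02,.031),(T[0],T[1],T[2]+.0103,.023)])
"
```

```text
clk 11.5833 pos [ 0.511  -0.1154  0.0378] rpy [-1.7999e+02 -1.0000e-02 -1.0670e+02] open 0.045 F [-0.1  0.  -0. ]
shift [-0.0005  0.0001  0.014 ] turn [-0.00166667 -0.00166667 -0.03333333]
```

View pics/s6.png

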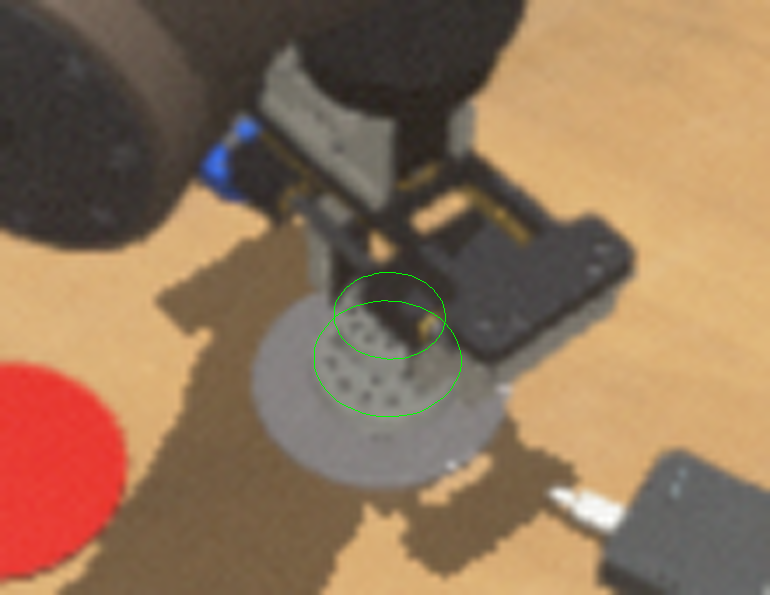

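The small disc is in the jaws above the large one and both overlays agree. I'll lower and release.

Emit:
servo_tool([
  [[0,0,0.006],[0,0,0],1],
  [[0,0,0.004],[0,0,0],1],
  [[0,0,0.0025],[0,0,0],1],
  [[0,0,0.001],[0,0,0],1],
  [[0,0,0],[0,0,0],1],
  [[0,0,0],[0,0,0],1],
  [[0,0,0],[0,0,0],0.5],
  [[0,0,0],[0,0,0],0.25],
  [[0,0,0],[0,0,0],0.2],
  [[0,0,0],[0,0,0],0.1],
  [[0,0,0],[0,0,0],0],
  [[0,0,0],[0,0,0],0],
])

```text
clock: 12.63
tool_pos: [0.5111, -0.1149, 0.0241]
orientation: [-180.0, 0.0, -106.7]
force: [0.3, 0.4, -1.0]
opening: 0.0728
```

```bash
python3 -c "
from look import *
to(.557,.226,.20)
look('scene','pics/s7.png',260,170,110,85,7,[])
"
```

```text
clk 12.6333 pos [ 0.5111 -0.1149  0.0241] rpy [-179.99    0.   -106.66] open 0.0728 F [ 0.3  0.4 -1. ]
shift [-0.3397  0.0537 -0.1759] turn [-0.00166667  0.         -0.02666667]
```

View pics/s7.png

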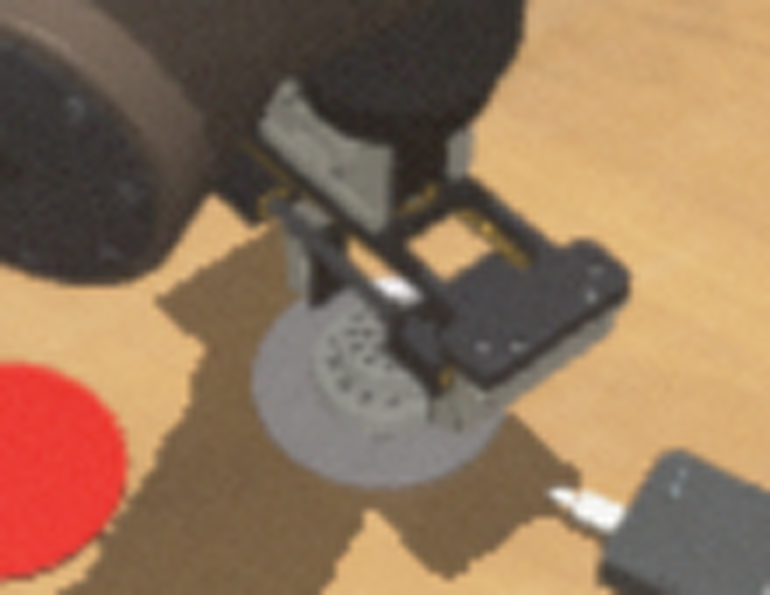

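The small disc is stacked and released. Next I'll rise and travel to above the handle.

Emit:
servo_tool([
  [[0,0,-0.005],[0,0,0],0],
  [[0,0,-0.012],[0,0,0],0],
  [[0,0,-0.025],[0,0,0],0],
  [[0,0,-0.03],[0,0,0],0],
  [[0,0,-0.03],[0,0,0],0],
  [[-0.005,0,-0.03],[0,0,0],0],
  [[-0.015,0.003,-0.025],[0,0,0],0],
  [[-0.025,0.004,-0.013],[0,0,0],0],
  [[-0.032,0.005,-0.006],[0,0,0],0],
  [[-0.035,0.006,0],[0,0,0],0],
  [[-0.035,0.006,0],[0,0,0],0],
  [[-0.035,0.006,0],[0,0,0],0],
  [[-0.035,0.006,0],[0,0,0],0],
  [[-0.035,0.006,0],[0,0,0],0],
  [[-0.035,0.005,0],[0,0,0],0],
  [[-0.027,0.004,0],[0,0,0],0],
  [[-0.018,0.002,0],[0,0,0],0],
  [[-0.008,0.001,0],[0,0,0],0],
  [[0,0,0],[0,0,0],0],
  [[0,0,0],[0,0,0],0],
])

```text
clock: 14.35
tool_pos: [0.5564, 0.2257, 0.1999]
orientation: [180.0, -0.0, -106.7]
force: [0.5, -1.3, -0.8]
opening: 0.0876
```

```bash
python3 -c "
from look import *
to(.557,.226,.117)
look('scene','pics/s8.png',150,150,220,150,3.6 and 3,[(.5111,-.1149,.034,.023),(.5111,-.1149,.02,.031),(.557,.226,.134,.006)])
look('top','pics/t8.png',140,100,260,150,3,[(.5111,-.1149,.034,.023),(.557,.226,.134,.006)])
T=telemetry.get_obs()['tool_pos'];print(proj('scene',[T]))
"
```

```text
clk 14.35 pos [0.5564 0.2257 0.1999] rpy [ 1.7997e+02 -4.0000e-02 -1.0665e+02] open 0.0876 F [ 0.5 -1.3 -0.8]
shift [-0.0005 -0.0005  0.0829] turn [ 0.005      -0.00666667 -0.025     ]
[[212.95593117 264.07880502]]
```

View pics/s8.png

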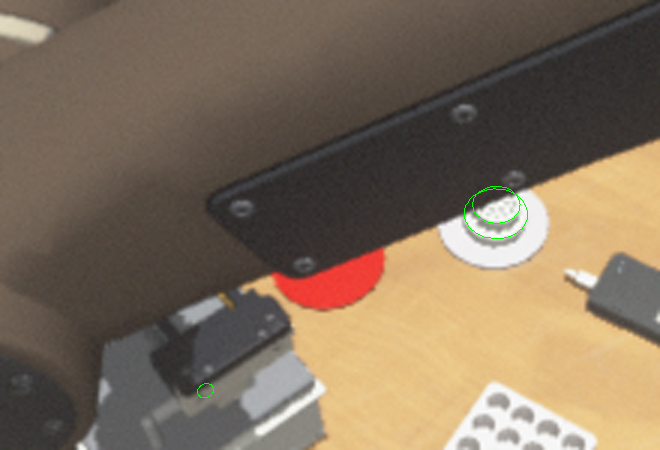

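View pics/t8.png

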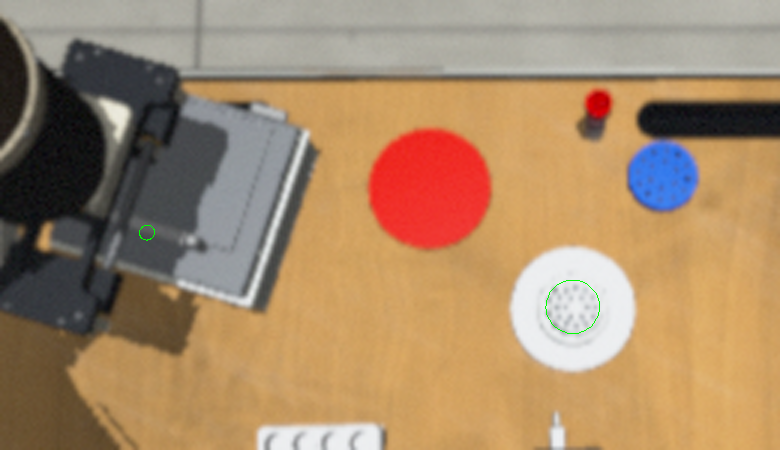

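The stack is concentric in the top view. Descending over the handle.

Emit:
servo_tool([
  [[0,0,0.01],[0,0,0],0],
  [[0,0,0.015],[0,0,0],0],
  [[0,0,0.015],[0,0,0],0],
  [[0,0,0.015],[0,0,0],0],
  [[0,0,0.012],[0,0,0],0],
  [[0,0,0.01],[0,0,0],0],
  [[0,0,0.005],[0,0,0],0],
  [[0,0,0],[0,0,0],0],
  [[0,0,0],[0,0,0],0],
])

```text
clock: 15.2
tool_pos: [0.5569, 0.226, 0.1182]
orientation: [-180.0, -0.0, -106.7]
force: [0.0, -0.8, 0.7]
opening: 0.0878
```

```bash
python3 -c "
from look import *
to(.557,.226,.117)
look('scene','pics/s9.png',150,220,110,85,7,[(.557,.226,.134,.006)])
look('top','pics/t9.png',140,110,110,85,7,[(.557,.226,.134,.006)])
"
```

```text
clk 15.2 pos [0.5569 0.226  0.1182] rpy [-1.7999e+02 -1.0000e-02 -1.0668e+02] open 0.0878 F [ 0.  -0.8  0.7]
shift [-0.     -0.0001  0.0012] turn [-0.00166667 -0.00166667 -0.03      ]
```

View pics/s9.png

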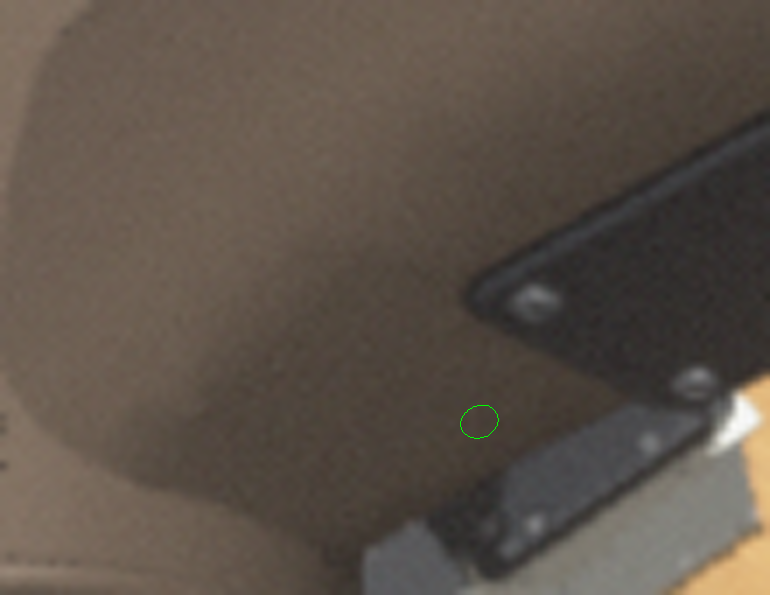

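View pics/t9.png

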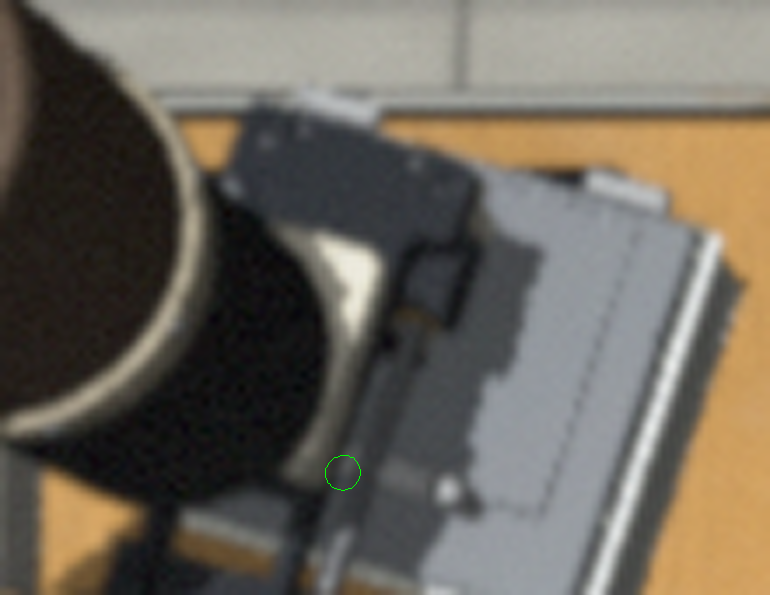

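The bar runs between the open fingers, with its end post at crop (447,490) and bar centre near the marker. I'll close and watch the force.

Emit:
servo_tool([
  [[0,0.0,0],[0,0,0],0.3],
  [[0,0,0],[0,0,0],0.5],
  [[0,0,0],[0,0,0],0.65],
  [[0,0,0],[0,0,0],0.75],
  [[0,0,0],[0,0,0],0.85],
  [[0,0,0],[0,0,0],1],
  [[0,0,0],[0,0,0],1],
  [[0,0,0],[0,0,0],1],
  [[0,0,0],[0,0,0],1],
  [[0,0,0],[0,0,0],1],
])

```text
clock: 16.13
tool_pos: [0.5567, 0.2263, 0.118]
orientation: [180.0, 0.0, -106.7]
force: [-0.2, -0.3, -0.6]
opening: 0.0267
```

Emit:
servo_tool([
  [[0,0.0,0],[0,0,0],1],
  [[0,0,0],[0,0,0],1],
  [[0,0,0],[0,0,0],1],
  [[0,0,0],[0,0,0],1],
  [[0,0,0],[0,0,0],1],
])

```text
clock: 16.55
tool_pos: [0.5608, 0.2253, 0.1196]
orientation: [-179.6, 0.1, -106.6]
force: [15.9, -9.5, -1.8]
opening: 0.011
```

Gripped (opening 11 mm). The bar is about 4 mm further along box +x, so I'll relieve the side load.

Emit:
servo_tool([
  [[0,-0.002,0],[0,0,0],1],
  [[0,-0.002,0],[0,0,0],1],
  [[0,-0.001,0],[0,0,0],1],
  [[0,0,0],[0,0,0],1],
  [[0,0,0],[0,0,0],1],
])

```text
clock: 16.97
tool_pos: [0.5611, 0.2251, 0.1193]
orientation: [180.0, 0.0, -106.7]
force: [-5.7, 0.8, 11.5]
opening: 0.0108
```

Emit:
servo_tool([
  [[0,-0.0006,-0.0015],[0,0,0],1],
  [[0,-0.0006,-0.0015],[0,0,0],1],
  [[0,-0.0006,-0.0015],[0,0,0],1],
  [[0,-0.0006,-0.0015],[0,0,0],1],
  [[0,0,0],[0,0,0],1],
  [[0,0,0],[0,0,0],1],
])

```text
clock: 17.47
tool_pos: [0.5619, 0.2246, 0.1218]
orientation: [179.8, -0.1, -106.7]
force: [-3.7, 6.0, -8.4]
opening: 0.0112
```

Emit:
servo_tool([
  [[0,-0.0006,-0.0015],[0,0,0],1],
  [[0,-0.0006,-0.0015],[0,0,0],1],
  [[0,-0.0006,-0.0015],[0,0,0],1],
  [[0,-0.0006,-0.0015],[0,0,0],1],
  [[0,-0.0006,-0.0015],[0,0,0],1],
  [[0,-0.0006,-0.0015],[0,0,0],1],
  [[0,0,0],[0,0,0],1],
  [[0,0,0],[0,0,0],1],
])

```text
clock: 18.13
tool_pos: [0.5671, 0.2232, 0.1333]
orientation: [180.0, 0.0, -106.7]
force: [-4.6, 2.2, 0.6]
opening: 0.0113
```

Emit:
servo_tool([
  [[0,-0.001,-0.002],[0,0,0],1],
  [[0,-0.001,-0.002],[0,0,0],1],
  [[0,-0.0012,-0.002],[0,0,0],1],
  [[0,-0.0012,-0.002],[0,0,0],1],
  [[0,-0.0013,-0.002],[0,0,0],1],
  [[0,-0.0013,-0.002],[0,0,0],1],
  [[0,-0.0013,-0.002],[0,0,0],1],
  [[0,-0.001,-0.0015],[0,0,0],1],
  [[0,0,0],[0,0,0],1],
  [[0,0,0],[0,0,0],1],
  [[0,0,0],[0,0,0],1],
])

```text
clock: 19.05
tool_pos: [0.5761, 0.2204, 0.1486]
orientation: [180.0, 0.0, -106.7]
force: [-4.2, 2.3, 1.2]
opening: 0.0107
```

```bash
python3 -c "
from look import *
to(.557,.226,.117)
look('scene','pics/s10.png',120,200,130,100,6,[])
look('top','pics/t10.png',140,110,260,150,3,[(.5111,-.1149,.034,.023),(.5111,-.1149,.02,.031)])
"
```

```text
clk 19.05 pos [0.5761 0.2204 0.1486] rpy [ 180.      0.   -106.67] open 0.0107 F [-4.2  2.3  1.2]
shift [0.0002 0.0199 0.0316] turn [ 0.          0.         -0.02833333]
```

View pics/s10.png

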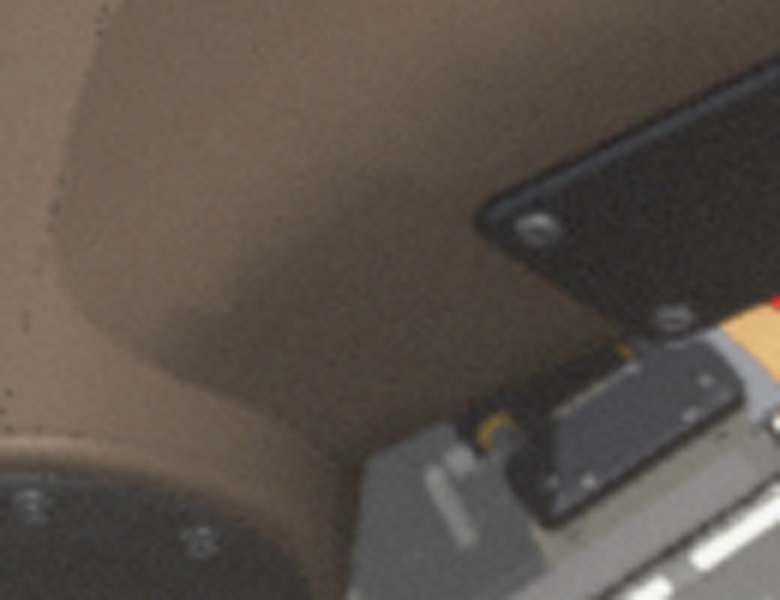

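View pics/t10.png

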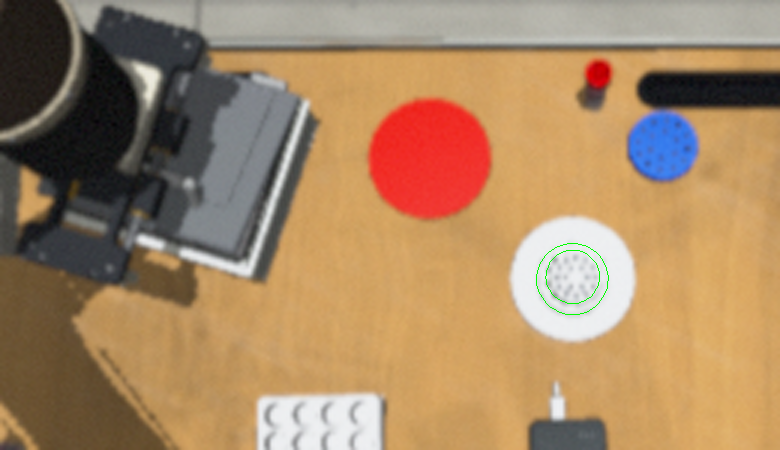

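Emit:
servo_tool([
  [[0,0,0],[0,0,0],1],
  [[0,0,0],[0,0,0],1],
  [[0,0,0],[0,0,0],1],
  [[0,0,0],[0,0,0],1],
])

```text
clock: 19.48
tool_pos: [0.5761, 0.2204, 0.1485]
orientation: [180.0, -0.0, -106.7]
force: [-4.1, 1.7, 0.8]
opening: 0.0109
```

```bash
python3 -c "
from h import *
to(.557,.226,.117)
y=np.radians(-16.5);ex=np.array([np.cos(y),np.sin(y),0]);ey=np.array([-np.sin(y),np.cos(y),0])
H=np.array([.5611,.2251,0])+.120*ex+[0,0,.088]
for n,x0,y0,w,h,f in (('scene',120,200,130,100,6),('top',140,120,110,85,7)):
    im=optics.snapshot(n)[:,:,::-1]
    big=cv2.resize(im[y0:y0+h,x0:x0+w],None,fx=f,fy=f,interpolation=2)
    for th,col in ((0,(0,0,255)),(.15,(0,255,255)),(.26,(0,255,0)),(.42,(255,0,0))):
        c,s=np.cos(th),np.sin(th)
        P=[H+(bx*c+bz*s)*ex+by*ey+np.array([0,0,bz*c-bx*s]) for bx,by,bz in ((0,-.085,.012),(-.15,-.085,.012),(-.15,.085,.012))]
        cv2.polylines(big,[(f*(proj(n,P)-[x0,y0]+.5)).astype(int)],False,col,1)
    cv2.imwrite('pics/%s11.png'%n,big)
"
```

```text
clk 19.4833 pos [0.5761 0.2204 0.1485] rpy [ 1.7999e+02 -1.0000e-02 -1.0666e+02] open 0.0109 F [-4.1  1.7  0.8]
shift [0.0001 0.0198 0.0315] turn [ 0.00166667 -0.00166667 -0.02666667]
```

View pics/top11.png

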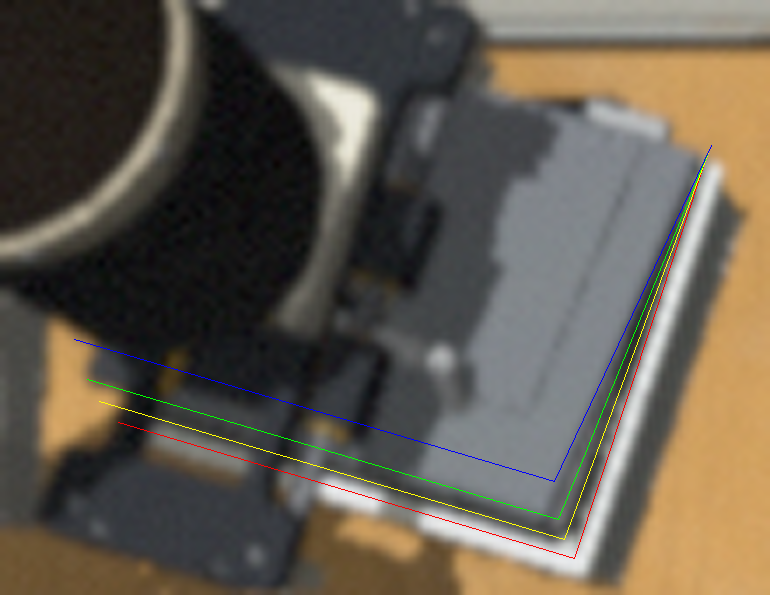

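View pics/scene11.png

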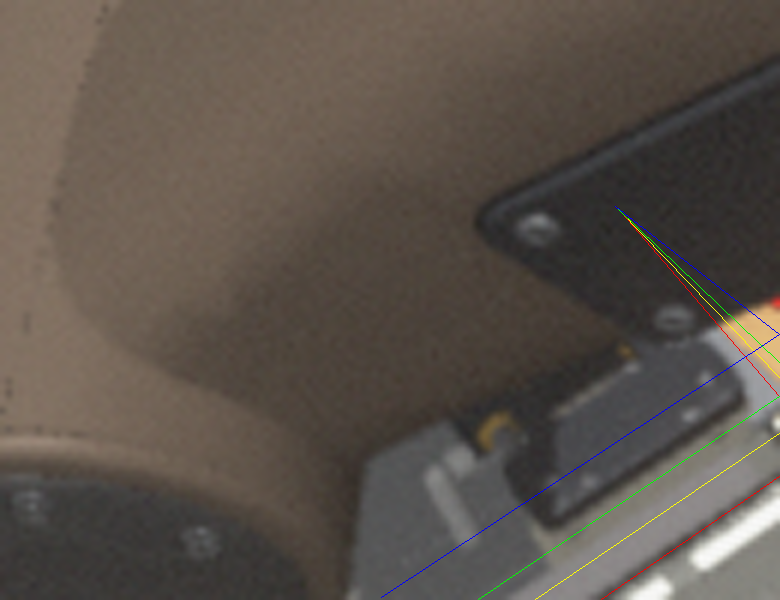

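The lid edge falls on the 0.26 rad line in the top view, well inside 0.15–0.42. The hold is steady and the stack is still concentric, so I'm handing in.

```bash
python3 -c "
from plant import ctrl
print(ctrl.close_job())"
```

```text
the job is handed in; nothing more can be done
None
```

The job is handed in at about 19.6 s. Both discs are stacked on the aluminium plate, and the gripper is holding the lid slightly open by its handle. The hand-in gave no verdict, so these are my own last checks:

- **Discs:** the larger white disc lies in the middle of the plate with the smaller one centred on it. In the last top view both matched their predicted outlines to about a pixel (2–3 mm).
- **Lid:** the seal let go with a gentle pull. The bar rose about 29 mm and moved back about 16 mm, which puts the lid at about 0.26 rad (front edge about 39 mm up). The lid's edge in the top view fits that angle. The handle position was steady, with the fingers closed on the bar at 11 mm.
- **Bystanders:** I did not go near the rack, power bank or tube, and the last pictures showed none of them disturbed.

Three readings were less clean:

- **Handle position:** the bar was about 4 mm further back than I had measured. That caused a short side load of about 18 N when the fingers closed, which I relieved before pulling.
- **Force at the end:** a steady sideways force of about 4 N remained. The vertical reading was about +1 N, where I expected about −2 N from the lid's weight. I took that as sensor offset or friction.
- **Side camera:** at the end the arm blocked most of its view of the lid, so the angle rests on the bar's movement and the top view.

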